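# Set up a three-point bending rig

## Robot

A 6-joint arm with a two-finger parallel gripper is mounted at the origin on the work surface. World frame = base frame: x ahead of the robot, y to its left, z up, the work surface at z = 0. Lengths are in m, angles in rad, forces in N, time in s.
With the tool pointing down it reaches from about 0.3 to 0.75 m from the base axis. Payload 8.5 kg.
Tool frame: the origin (TCP) lies midway between the tips of the shut fingers; the grasp point (between the pads) lies bot.tcp_to_grasp behind it (bot.tcp_to_grasp is the distance from the TCP to the grasp point, in m); z points along the fingers, y is the line along which they close (so a half turn about z gives the same grasp; the last joint's range is limited). The gripper opens to 85 mm and grips with 20 to 120 N. Pads are 22 mm wide; open, the fingers measure 114 mm over their backs; the gripper's body (76 mm by 85 mm) begins 54 mm behind the grasp point. The pads swing forward as they close: fully open they stand 13 mm farther back than shut.
Start: joints at [1.063, 0.381, 1.297, -0, 1.464, -0.215], TCP at [0.159, 0.527, 0.231] pointing down, gripper open.
Joint ranges: [-3.11, 3.11], [-0.89, 2.33], [0.22, 2.48], [-1.42, 4.56], [0.17, 2.85], [-2.88, 2.88]. Speed limits (rad/s): [2.39, 2.39, 3.14, 3.14, 3.14, 3.14].

## Interface

Orientations are given as a rotation vector (axis times angle).
In Python, from cell import bot gives the robot as it stands.
- The arm moves only by the tool move_arm, never from a script. Its arguments are lists of equal length, an entry for each row: "delta_pos": the shift along the tool's x, y, z in m, a list of three; "roll": the turn about the tool's z in degrees. In form: {"delta_pos": [[tx, ty, tz], ...], "roll": [roll, ...]}. A call has 1 to 8 rows; each row shifts and turns the commanded pose from where the row before left it, along the tool's axes as they then stand; what a row does not reach is not made up. A row lasts 1/8 s, in which the tool goes at most 62.5 mm and 10.7 degrees, less where a joint would pass 70% of its speed; a pose out of reach is approached as far as the arm can. A call with a gripper value outside its range is refused whole. "grip" is the finger opening in m, from 0 to 0.0854, set as the call begins (left out, the last holds). The fingers move at their own pace and stop on an object; the grip force is fixed at half the most. Time passes only in rows, so rows that do not move let the fingers close. It gives the time, the measured TCP pose, the force, the opening and the grip force at its end, in the units of the state.
- bot.get_obs(): the state, without advancing time (a new reading comes with each control period).
- bot.get_image(name): name is "scene" or "top" or "wrist"; returns the picture (480x640x3 uint8, blue, green, red); there is no depth.
- bot.camera_params(name): a dict with "fov_y" (degrees; the focal length in pixels is half the picture's height over the tangent of half this angle, whatever the lens; pixels are square), "cx", "cy" (the principal point, pixels), "extrinsics" (4x4, takes a point from camera to world coordinates). Camera axes: x right, y up, looking along -z (the intrinsics and any distortion apply to the point x, -y, -z); pixel columns grow to the right and rows downward; lengths in m; the calibration is good to about 2 mm. The wrist camera is an equidistant fisheye: a pixel r from the principal point sees the ray r / f radians off the axis. A picture is of the moment at which its call begins: read the wrist's pose just before it. camera_params takes no time and is no camera call; for the wrist camera it gives the pose at the moment of the call.
- bot.sign_off(): hands the job in; it is judged then, once.
Trained networks look in the newest picture that a camera, given by its name, has taken for a name from the list of things; names that differ only in an ending like _2 or _b are one class to them, and where a whole thing is asked for, a point or a joint stands for the part that bears it (a point fixed in the world has none). Each returns a list of dicts, best first, with "conf" (0 to 1); they miss things now and then, are a little off and sometimes report something else, mostly with a low value. They report only what shows in the picture. A call takes as long as a camera call. They do not tell look-alikes from the thing itself.
- bot.boxes_of(camera, target): "box" ([left, top, right, bottom] as shares, 0 to 1, of the picture: columns of its width, rows of its height, round what is visible of it).
The state is a dict: "time_s": time; "joints": joint angles; "dq": joint speeds; "tau": joint torques, N m; "ee_pos": TCP position; "orientation": TCP orientation; "contact_force": force on the tool from outside, world axes, zero at the start; "wrist_torque": the same for the moment, N m; "width": opening from 0.0 (shut) to 1.0 (fully open); "gripper_force": force on a finger pad.
Only numpy, scipy, OpenCV 4.12 (cv2) and the standard library are available. Lean on these libraries where they do the work, as an engineer would, in place of code of your own. Each camera call takes 0.05 s, during which the arm holds its last target. There are 200 camera calls.

## Task

Set up the three-point bending rig on the aluminium base plate: stand the knife-edge support on the black seat next to the plate's raised end stop and the roller support on the other black seat, each square to the plate with its ridge or roller running across it. Then lay the long specimen bar flat on top of both supports, along the plate and centred over it, and finally stand the brass weight upright on the middle of the bar. Set every part down without dropping it, and leave the short bar and the glass jar where they are.

Things in the scene. Friction and masses are not known exactly. Their poses are not given: they have to be found in the camera images.
- base: fixed aluminium base plate lying on the bench, 220 mm long (its x) by 70 mm wide (its y) and 8 mm thick; it may lie at any yaw. Origin: centre of its underside, so its top is at z = 8 mm. The raised end stop is a strip across its +x end, from x = 98 to 110 mm, over the full width, top at z = 22 mm
- seat_stop: fixed flat black rectangle on the plate's top, 42 x 50 mm, under 1 mm thick (things stand at plate-top height, 8 mm), its centre 60 mm from the plate's centre towards the end stop. Origin: its centre, at z = 8 mm; axes as the plate's
- seat_free: the other, identical black rectangle, 60 mm from the plate's centre away from the end stop (at plate x = -60 mm). Origin and axes as for seat_stop
- knife: knife-edge support, loose, plain steel, about 0.3 kg: a block 34 mm (x) by 40 mm (y) and 25 mm high, with a roof-like wedge on it that ends in a narrow ridge 5 mm wide along the whole y length at z = 45 mm. The two end faces at y = +-20 mm are flat, to be gripped. Same either way round. Origin: centre of its underside, z up
- roller: roller support, loose, plain steel, about 0.3 kg: the same 34 x 40 x 25 mm block, carrying a fixed 24 mm thick round roller along its whole y length, top at z = 45 mm. Flat end faces at y = +-20 mm. Same either way round. Origin: centre of its underside, z up
- bar: the long specimen bar, loose, dark rigid plastic, about 70 g, 160 mm (x) by 30 mm (y) by 10 mm (z), lying flat. Origin: centre of its underside. Resting on both supports its underside is 53 mm above the bench
- weight: brass weight, loose, about 0.2 to 0.35 kg: an upright cylinder 32 mm across and 40 mm high with a small knob (20 mm across) on top, 55 mm high in all. Origin: centre of its underside, z up
- short_bar: bystander to be left alone: a short bar of the same section as the long one, 90 x 30 x 10 mm, too short for the rig. Origin: centre of its underside, x along it
- jar: bystander to be left alone: a capped glass jar, 44 mm across, 60 mm high, standing loose. Origin: centre of its underside
Not all that is in view belongs to the job. Of the things shaped like the weight, the brass one is meant.

How it is judged:
By the outcome, as a careful person would: the job done as asked, in the order asked, and still so for the second after the job is handed in, with the robot touching nothing.
It also fails if it takes over 106 s, if anything falls off the work surface, if the arm or the gripper's body presses on something with over 40 N, if the wrist force passes 120 N, or if a joint passes its speed limit or range.

## Working session

There is one attempt and no reset: what is moved stays moved. The work goes in short steps, Python scripts to look and compute and a tool call to move; the robot and the scene stay as the last step left them, time stands still between calls to the robot, and variables do not carry over. Pictures are saved under pics/ and viewed, at most 14 in all, crops included, and the job is handed in when it is done.

Besides the shell and the picture viewer there is one more tool, called after "Emit:" as a command line: name --pt "numbers of a row" for each row, then --argument value for the rest. move_arm: Moves the arm, as the interface text tells. Its arguments: {"type":"object","properties":{"delta_pos":{"type":"array"},"roll":{"type":"array"},"grip":{"type":"number"}},"required":["delta_pos","roll"]}

```bash
mkdir -p pics; ls
python3 - <<'E'
from cell import bot
import cv2,numpy as np
print(bot.tcp_to_grasp, bot.get_obs())
for n in ["top","scene"]:
    im=bot.get_image(n); cv2.imwrite(f"pics/{n}0.png",im)
    p=bot.camera_params(n); print(n,p)
    for t in ["base","seat_stop","knife","roller","bar","weight","short_bar","jar"]:
        print(t,[(round(d["conf"],2),[round(b*s) for b,s in zip(d["box"],(640,480,640,480))]) for d in bot.boxes_of(n,t)][:4])
E
```

```text
pics
0.0187 {'time_s': 0.0, 'joints': array([ 1.06269058e+00,  3.81210651e-01,  1.29829381e+00,  8.59155958e-06,
        1.46358455e+00, -2.15287842e-01]), 'dq': array([ 0.00096052,  0.00117067, -0.00114899, -0.00056463, -0.00145348,
       -0.00024792]), 'tau': array([-1.82473023e-04, -4.48448360e+01, -2.31272542e+01, -1.01128712e-04,
        4.69014980e-03, -5.63840175e-06]), 'ee_pos': array([0.15860222, 0.52632197, 0.23069276]), 'orientation': array([-4.58238726e-01, -3.10744911e+00,  2.19326233e-03]), 'contact_force': array([0.19643623, 0.81016081, 0.53451864]), 'wrist_torque': array([-0.02026045,  0.0012073 , -0.01124428]), 'gripper_force': 0.0, 'width': 1.001901719777696}
top {'fov_y': 53.643209567042575, 'cx': 313.32687991272525, 'cy': 234.97263972608118, 'extrinsics': array([[ 0.01671332,  0.98501623, -0.17164993,  0.34471101],
       [-0.99974239,  0.01382664, -0.01799915, -0.02209369],
       [-0.01535612,  0.17190654,  0.98499357,  0.92831463],
       [ 0.        ,  0.        ,  0.        ,  1.        ]])}
base [(0.56, [287, 147, 329, 261])]
seat_stop [(0.56, [294, 163, 32
[... 429 characters left out ...]
y([[-2.91011590e-01, -8.11084332e-01,  5.07399705e-01,
         9.64361743e-01],
       [ 9.56719446e-01, -2.46493425e-01,  1.54689668e-01,
         1.18068794e-01],
       [-3.95674382e-04,  5.30455651e-01,  8.47712596e-01,
         8.41773566e-01],
       [ 0.00000000e+00,  0.00000000e+00,  0.00000000e+00,
         1.00000000e+00]])}
base [(0.95, [277, 235, 355, 355])]
seat_stop [(0.76, [294, 306, 324, 334]), (0.52, [110, 168, 178, 229])]
knife [(0.78, [174, 265, 201, 293])]
roller []
bar [(0.81, [109, 171, 179, 225]), (0.68, [295, 308, 325, 334])]
weight [(0.82, [468, 211, 492, 236]), (0.76, [455, 246, 477, 271])]
short_bar [(0.62, [524, 289, 548, 338])]
jar [(0.57, [416, 331, 447, 366])]
```

View pics/top0.png

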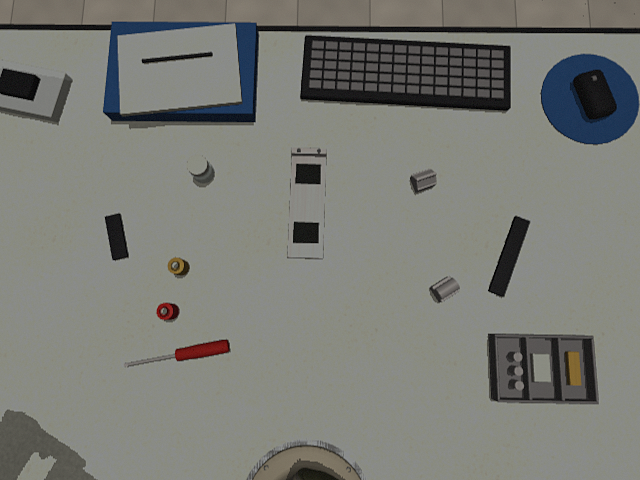

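View pics/scene0.png

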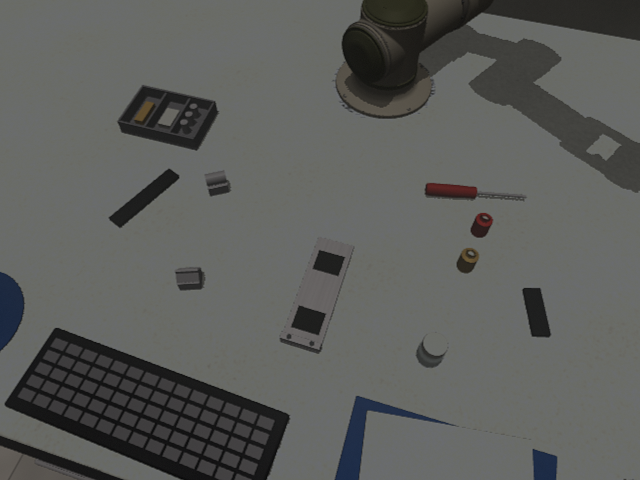

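The top view shows the plate with its end stop up at (308,152) and the black seats at (308,174) and (306,233). The metal supports are at (423,181) and (445,289), the long bar at (509,256) and the short bar at (117,237). There are two weight-shaped things: one brass/yellow at (178,267) and one red at (168,312). The brass one at (178,267) is the one meant. The scene view agrees, with brass at (468,259) and red at (482,224). I'll check this in one enlarged composite.

```bash
cat > h.py <<'E'
from cell import bot
import cv2,numpy as np
from scipy.spatial.transform import Rotation as R
def ray(p,u,v,fish=False):
    f=240/np.tan(np.radians(p["fov_y"]/2)); x=(u-p["cx"])/f; y=(v-p["cy"])/f
    if fish:
        r=np.hypot(x,y); s=np.sin(r)/max(r,1e-9); d=np.array([x*s,-y*s,-np.cos(r)])
    else: d=np.array([x,-y,-1.])
    E=p["extrinsics"]; return E[:3,3],E[:3,:3]@d
def world(p,u,v,z,fish=False):
    o,d=ray(p,u,v,fish); return o+d*(z-o[2])/d[2]
def rectify(im,p,c,yaw,z,w,h,s,fish=True):
    "picture of plane z: centre c, columns along yaw direction, rows to its right; s px per m"
    f=240/np.tan(np.radians(p["fov_y"]/2)); E=p["extrinsics"]
    j,i=np.meshgrid(np.arange(w),np.arange(h)); a=(j-w/2)/s; b=-(i-h/2)/s
    X=c[0]+a*np.cos(yaw)-b*np.sin(yaw); Y=c[1]+a*np.sin(yaw)+b*np.cos(yaw)
    q=(np.stack([X,Y,np.full_like(X,z)],-1)-E[:3,3])@E[:3,:3]
    x,y,zz=q[...,0],-q[...,1],-q[...,2]; rr=np.hypot(x,y)
    k=np.arctan2(rr,zz)/np.maximum(rr,1e-9) if fish else 1/zz
    return cv2.remap(im,(p["cx"]+f*x*k).astype(np.float32),(p["cy"]+f*y*k).astype(np.float32),cv2.INTER_LINEAR)
def pose():
    o=bot.get_obs(); M=R.from_rotvec(o["orientation"]).as_matrix(); return o,M
def go(x,y,z,yaw):
    "tool-frame delta to TCP (x,y,z) with tool closing axis (y) at world angle yaw (mod pi)"
    o,M=pose(); d=M.T@(np.array([x,y,z])-o["ee_pos"])
    cur=np.arctan2(M[1,1],M[0,1]); t=np.degrees((yaw-cur+np.pi/2)%np.pi-np.pi/2)
    print("delta tool",d.round(4),"roll",round(-t,2),"tilt",M[:,2].round(3),"j6",o["joints"][5].round(3),"t",round(o["time_s"],2))
E
python3 - <<'E'
from h import *
p=bot.camera_params("top"); im=bot.get_image("top"); g=cv2.cvtColor(im,cv2.COLOR_BGR2GRAY)
for n,(u,v),z in [("stop",(308,152),.022),("seatS",(308,174),.008),("seatF",(306,233),.008),("knife",(423,180),.04),("roller",(444,288),.04),("weight",(178,266),.055),("jar",(198,167),.06)]:
    print(n,world(p,u,v,z).round(4))
def dark(box,z):
    l,t,r,b=box; m=(g[t:b,l:r]<45).astype(np.uint8); c=max(cv2.findContours(m,0,2)[0],key=cv2.contourArea)
    q=cv2.boxPoints(cv2.minAreaRect(c))+[l,t]; w=np.array([world(p,*k,z)[:2] for k in q]); e=[w[1]-w[0],w[2]-w[1]]; e=max(e,key=np.linalg.norm)
    print(w.mean(0).round(4),"ang",np.degrees(np.arctan2(e[1],e[0])).round(1),"len",np.linalg.norm(e).round(4))
dark((480,205,540,305),.01);dark((98,205,138,268),.01);dark((290,158,326,190),.008);dark((290,216,326,250),.008)
s=bot.get_image("scene")
C=lambda i,x,y:cv2.resize(i[y-30:y+30,x-30:x+30],(240,240),interpolation=cv2.INTER_CUBIC)
out=np.vstack([np.hstack([C(im,423,181),C(im,445,289),C(im,174,290)]),np.hstack([C(s,188,278),C(s,217,182),C(s,475,240)])])
cv2.imwrite("pics/c0.png",cv2.convertScaleAbs(out,alpha=1.6))
E
```

```text
stop [0.6709 0.0079 0.022 ]
seatS [0.6296 0.0075 0.008 ]
seatF [0.5088 0.0092 0.008 ]
knife [ 0.6103 -0.216   0.04  ]
roller [ 0.403 -0.25   0.04 ]
weight [0.435  0.2439 0.055 ]
jar [0.6249 0.2165 0.06  ]
[ 0.47   -0.3843] ang -21.7 len 0.1602
[0.4965 0.3842] ang -165.1 len 0.0905
[0.6307 0.0085] ang -92.6 len 0.0485
[0.5099 0.0108] ang -92.0 len 0.0489
```

View pics/c0.png

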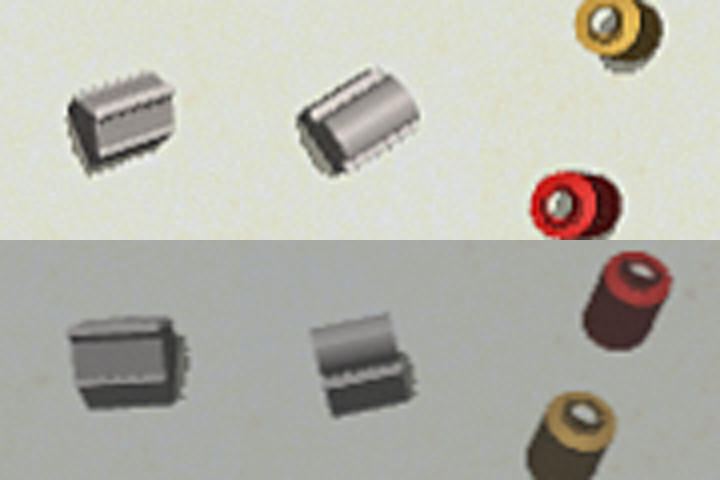

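Knife-edge is the part at top (423,181), with its ridge. Roller is at (445,289), with its round top. Brass weight is at (178,267); the red one is a decoy. Next I go above the knife.

```bash
python3 -c "
from h import *
go(.61,-.216,.15,np.radians(106))"
```

```text
delta tool [-0.6464 -0.5808  0.0813] roll -32.77 tilt [-0. -0. -1.] j6 -0.215 t 1.0
```

Emit:
move_arm --pt "-0.0462 -0.0415 0.0058" --pt "-0.0462 -0.0415 0.0058" --pt "-0.0462 -0.0415 0.0058" --pt "-0.0462 -0.0415 0.0058" --pt "-0.0462 -0.0415 0.0058" --pt "-0.0462 -0.0415 0.0058" --pt "-0.0462 -0.0415 0.0058" --pt "-0.0462 -0.0415 0.0058" --roll '[0,0,0,0,0,0,0,0]' --grip 0.065

```text
time_s: 2.0
ee_pos: [0.4177, 0.1001, 0.185]
orientation: [0.458, 3.107, 0.0]
contact_force: [1.1, 0.6, 0.4]
width: 0.76
gripper_force: 0.0
```

Emit:
move_arm --pt "-0.0462 -0.0415 0.0058" --pt "-0.0462 -0.0415 0.0058" --pt "-0.0462 -0.0415 0.0058" --pt "-0.0462 -0.0415 0.0058" --pt "-0.0462 -0.0415 0.0058" --pt "-0.0462 -0.0415 0.0058" --pt "0 0 0" --pt "0 0 0" --roll '[0,0,0,0,0,-8.2,-8.2,-8.2]'

```text
time_s: 3.0
ee_pos: [0.6104, -0.2172, 0.1494]
orientation: [0.22, -3.133, -0.001]
contact_force: [-0.1, -0.0, -0.4]
width: 0.763
gripper_force: 0.0
```

Emit:
move_arm --pt "0 0 0" --pt "0 0 0" --pt "0 0 0" --roll '[-8.2,0,0]'

```text
time_s: 3.38
ee_pos: [0.6103, -0.2164, 0.1501]
orientation: [0.434, -3.112, 0.0]
contact_force: [-0.3, -0.0, -0.1]
width: 0.762
gripper_force: 0.0
```

Run:
```python
from h import *
p=bot.camera_params("wrist"); im=bot.get_image("wrist"); print(p)
go(.61,-.216,.15,np.radians(106))
a=cv2.resize(im,(400,300)); r=rectify(im,p,(.61,-.216),np.radians(0),.045,400,300,4000/1.2)
cv2.imwrite("pics/k1.png",np.hstack([a,r]))
```

```text
{'fov_y': 65.70646984690485, 'cx': 324.08055818106806, 'cy': 233.98609355649998, 'extrinsics': array([[-0.27376651, -0.90908329, -0.31403738,  0.52874218],
       [ 0.96179526, -0.25921394, -0.08807956, -0.23965182],
       [-0.0013312 , -0.3261529 ,  0.94531609,  0.29254984],
       [ 0.        ,  0.        ,  0.        ,  1.        ]])}
delta tool [0.0002 0.0004 0.0001] roll -0.1 tilt [-0.  0. -1.] j6 -2.371 t 3.42
```

View pics/k1.png

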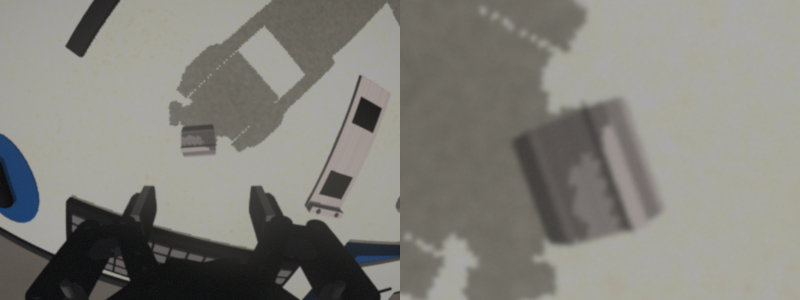

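Left: the wrist view, knife at about (316,224) full-scale and the plate to the right. Right: the rectified view, with the ridge near (.614,-.22) at about 108°. I'll zoom with a wireframe overlay to refine it.

```bash
cat >> h.py <<'E'
def proj(p,P,fish=True):
    f=240/np.tan(np.radians(p["fov_y"]/2)); E=p["extrinsics"]; q=(np.atleast_2d(P)-E[:3,3])@E[:3,:3]
    x,y,z=q[:,0],-q[:,1],-q[:,2]; rr=np.hypot(x,y); k=np.arctan2(rr,z)/np.maximum(rr,1e-9) if fish else 1/z
    return np.c_[p["cx"]+f*x*k,p["cy"]+f*y*k]
def box(lx,ly,z0,z1):
    return [np.array([(a*lx/2,-b*ly/2,z) for a,b in ((1,1),(1,-1),(-1,-1),(-1,1),(1,1))]) for z in (z0,z1)]
KN=box(.034,.04,0,.025)+box(.005,.04,.045,.045)[:1]
RO=box(.034,.04,0,.025)+box(.001,.04,.045,.045)[:1]
BAR=box(.16,.03,0,.01)
PL=box(.22,.07,0,.008)+[l+[s*.06,0,.008] for s in(1,-1) for l in box(.042,.05,0,0)[:1]]+[l+[.104,0,.022] for l in box(.012,.07,0,0)[:1]]
def cyl(r,z): t=np.linspace(0,2*np.pi,40); return np.c_[r*np.cos(t),r*np.sin(t),0*t+z]
WT=[cyl(.016,0),cyl(.016,.04),cyl(.01,.055)]
def overlay(im,p,c,s,items,fish=True,size=(400,400)):
    "crop round pixel c, scale s, with wireframes items=[(model,x,y,z,yawdeg)], side by side with the clean one"
    w,h=size; M=np.float32([[s,0,w/2-s*c[0]],[0,s,h/2-s*c[1]]]); a=cv2.convertScaleAbs(cv2.warpAffine(im,M,size,flags=cv2.INTER_CUBIC),alpha=1.5); b=a.copy()
    for m,x,y,z,yaw in items:
        Q=R.from_euler("z",yaw,degrees=True).as_matrix()
        for l in m:
            P=np.concatenate([np.linspace(u,v,9) for u,v in zip(l[:-1],l[1:])])@Q.T+[x,y,z]
            cv2.polylines(b,[np.int32(np.round(proj(p,P,fish)@M[:,:2].T+M[:,2]))],False,(0,255,0),1)
    return np.hstack([a,b])
E
python3 - <<'E'
from h import *
p=bot.camera_params("wrist"); im=bot.get_image("wrist"); cv2.imwrite("pics/raw1.png",im)
x,y,a=.6145,-.221,109-90
c=proj(p,[x,y,.02])[0]; print(c, bot.get_obs()["time_s"])
cv2.imwrite("pics/k2.png",overlay(im,p,c,6,[(KN,x,y,0,a)]))
E
```

```text
[317.35654308 226.05753515] 3.475
```

View pics/k2.png

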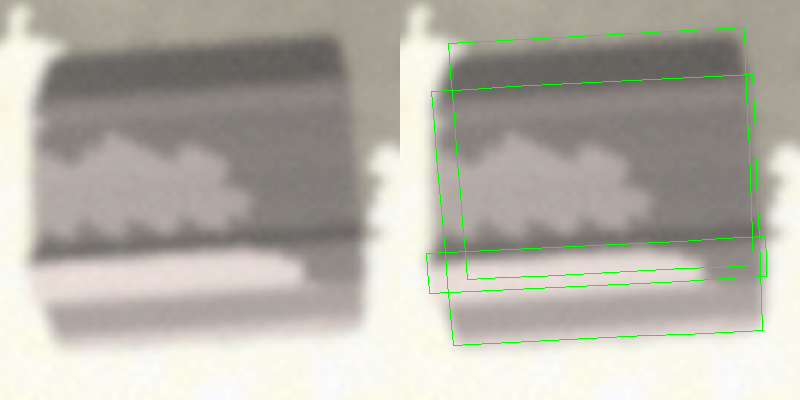

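The overlay fits to about 1 mm, so the knife is at (.615,-.221) with the ridge at 110°.

```bash
python3 -c "
from h import *
go(.615,-.221,.006,np.radians(110))"
```

```text
delta tool [-0.0032 -0.0058  0.1442] roll -4.07 tilt [ 0. -0. -1.] j6 -2.372 t 3.48
```

Emit:
move_arm --pt "-0.0032 -0.0058 0" --pt "0 0 0.04" --pt "0 0 0.04" --pt "0 0 0.03" --pt "0 0 0.02" --pt "0 0 0.0142" --pt "0 0 0" --pt "0 0 0" --roll '[-4,0,0,0,0,0,0,0]'

```text
time_s: 4.47
ee_pos: [0.6155, -0.2213, 0.0069]
orientation: [-0.546, 3.093, -0.002]
contact_force: [0.1, 0.1, 1.3]
width: 0.759
gripper_force: 0.0
```

Emit:
move_arm --pt "0 0 0" --pt "0 0 0" --pt "0 0 0" --pt "0 0 0" --pt "0 0 0" --pt "0 0 0" --roll '[0,0,0,0,0,0]' --grip 0.02

```text
time_s: 5.22
ee_pos: [0.6154, -0.2212, 0.0069]
orientation: [-0.546, 3.093, -0.002]
contact_force: [-0.3, 0.9, 5.8]
width: 0.456
gripper_force: 61.9
```

Grasped (39 mm, 62 N). Now lift and carry it to above the stop seat.

```bash
python3 -c "
from h import *
go(.63,.008,.10,np.radians(88.5))"
```

```text
delta tool [-0.0923  0.2103 -0.0932] roll 21.53 tilt [ 0.001 -0.001 -1.   ] j6 -2.446 t 5.22
```

Emit:
move_arm --pt "0 0 -0.03" --pt "0 0 -0.06" --pt "-0.0185 0.042 0" --pt "-0.0185 0.042 0" --pt "-0.0185 0.042 0" --pt "-0.0185 0.042 0" --pt "-0.0185 0.042 0" --pt "0 0 0" --roll '[0,0,0,0,0,0,0,7.2]'

```text
time_s: 6.22
ee_pos: [0.6294, 0.0113, 0.0954]
orientation: [0.353, -3.12, -0.002]
contact_force: [-0.2, -1.3, -3.4]
width: 0.453
gripper_force: 61.4
```

Emit:
move_arm --pt "0 0 0" --pt "0 0 0" --pt "0 0 0" --roll '[7.2,7.2,0]'

```text
time_s: 6.6
ee_pos: [0.6296, 0.008, 0.0954]
orientation: [-0.041, -3.14, -0.0]
contact_force: [0.1, -0.5, -3.6]
width: 0.462
gripper_force: 61.4
```

Run:
```python
from h import *
o,_=pose(); print(o["ee_pos"],o["width"],o["contact_force"])
p=bot.camera_params("wrist"); im=bot.get_image("wrist"); t=bot.get_image("top"); q=bot.camera_params("top")
cv2.imwrite("pics/raw2.png",im)
x,y,a=.5703,.0097,-1.5
A=overlay(im,p,(320,240),1.1,[(PL,x,y,0,a)],size=(400,300))
B=overlay(cv2.imread("pics/top0.png"),q,proj(q,[x,y,.008],False)[0],2.4,[(PL,x,y,0,a)],False,(400,300))
cv2.imwrite("pics/p1.png",np.vstack([A,B]))
```

```text
[0.6296333  0.00796904 0.09544432] 0.4615024321887486 [ 0.10548865 -0.45627892 -3.56155313]
```

View pics/p1.png

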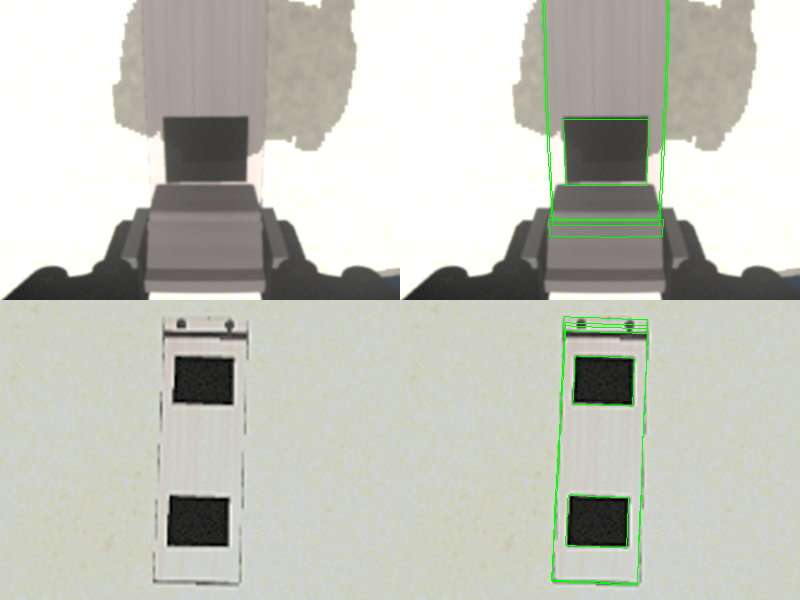

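The plate model (centre (.570,.010), yaw -1.5°) lines up with the wrist view (seat corners (163,117) to (248,183)) and with the top view. Lowering the knife onto the stop seat.

Emit:
move_arm --pt "0 0 0.03" --pt "0 0 0.03" --pt "0 0 0.012" --pt "0 0 0.004" --pt "0 0 0.002" --pt "0 0 0.001" --pt "0 0 0" --pt "0 0 0" --roll '[0,0,0,0,0,0,0,0]'

```text
time_s: 7.7
ee_pos: [0.6301, 0.0079, 0.0173]
orientation: [0.043, 3.141, -0.0]
contact_force: [-0.1, 0.2, -1.8]
width: 0.454
gripper_force: 61.4
```

Emit:
move_arm --pt "0 0 0.001" --pt "0 0 0" --pt "0 0 0" --roll '[0,0,0]'

```text
time_s: 8.07
ee_pos: [0.63, 0.0079, 0.0159]
orientation: [-0.043, -3.141, -0.0]
contact_force: [-0.7, 0.3, -3.4]
width: 0.456
gripper_force: 61.4
```

Emit:
move_arm --pt "0 0 0.001" --pt "0 0 0" --pt "0 0 0" --roll '[0,0,0]'

```text
time_s: 8.45
ee_pos: [0.63, 0.0079, 0.015]
orientation: [0.043, 3.141, -0.0]
contact_force: [-0.5, -1.0, -2.0]
width: 0.457
gripper_force: 61.6
```

Emit:
move_arm --pt "0 0 0.0006" --pt "0 0 0" --pt "0 0 0" --roll '[0,0,0]'

```text
time_s: 8.82
ee_pos: [0.6301, 0.0079, 0.015]
orientation: [0.043, 3.141, -0.0]
contact_force: [-3.6, 0.2, 5.7]
width: 0.458
gripper_force: 62.4
```

Contact (5.7 N). Release, back off, and head for the roller.

Emit:
move_arm --pt "0 0 0" --pt "0 0 0" --pt "0 0 0" --pt "0 0 -0.02" --pt "0 0 -0.05" --pt "0 0 -0.06" --pt "0 0 0" --roll '[0,0,0,0,0,0,0]' --grip 0.06

```text
time_s: 9.7
ee_pos: [0.632, 0.0076, 0.1494]
orientation: [0.043, 3.132, -0.002]
contact_force: [-0.7, -0.3, -1.2]
width: 0.701
gripper_force: 0.0
```

```bash
python3 -c "
from h import *
go(.403,-.250,.145,np.radians(122))
im=bot.get_image('wrist');p=bot.camera_params('wrist');np.savez('w3.npz',im=im,E=p['extrinsics'])
t=bot.get_image('top');cv2.imwrite('pics/top3.png',t)"
```

```text
delta tool [ 0.2219 -0.2638  0.0026] roll -33.57 tilt [ 0.01  -0.002 -1.   ] j6 -1.718 t 9.7
```

Emit:
move_arm --pt "0.037 -0.044 0" --pt "0.037 -0.044 0" --pt "0.037 -0.044 0" --pt "0.037 -0.044 0" --pt "0.037 -0.044 0" --pt "0.037 -0.044 0" --pt "0 0 0" --pt "0 0 0" --roll '[0,0,0,0,0,0,10.4,10.4]'

```text
time_s: 10.8
ee_pos: [0.3997, -0.2501, 0.1429]
orientation: [-0.621, -3.077, -0.003]
contact_force: [-0.2, 0.2, -0.4]
width: 0.706
gripper_force: 0.0
```

Emit:
move_arm --pt "0 0 0" --pt "0 0 0" --pt "0 0 0" --pt "0 0 0" --pt "0 0 0" --pt "0 0 0" --pt "0 0 0" --pt "0 0 0" --roll '[10.4,10.4,10.4,10.4,10.4,10.4,10.4,10.4]'

```text
time_s: 11.8
ee_pos: [0.4002, -0.2494, 0.1428]
orientation: [-2.505, -1.89, 0.001]
contact_force: [0.1, 0.7, 0.6]
width: 0.702
gripper_force: 0.0
```

Emit:
move_arm --pt "0 0 0" --pt "0 0 0" --pt "0 0 0" --pt "0 0 0" --pt "0 0 0" --pt "0 0 0" --roll '[10.4,10.4,10.4,10.4,0,0]'

```text
time_s: 12.55
ee_pos: [0.4006, -0.2497, 0.1436]
orientation: [-3.011, -0.892, 0.001]
contact_force: [-0.3, 0.7, 0.2]
width: 0.705
gripper_force: 0.0
```

Run:
```python
from h import *
go(.403,-.250,.145,np.radians(122))
p=bot.camera_params("wrist"); im=bot.get_image("wrist"); cv2.imwrite("pics/raw4.png",im)
x,y,a=.403,-.25,122-90
A=overlay(im,p,proj(p,[x,y,.02])[0],4.5,[(RO,x,y,0,a)],size=(400,300))
w=np.load("w3.npz"); q=dict(p,extrinsics=w["E"])
k=(KN,.6303,.0081,.008,-1.5)
B=overlay(w["im"],q,proj(q,[.63,.008,.03])[0],4,[(PL,.5703,.0097,0,-1.5),k],size=(400,300))
cv2.imwrite("pics/r1.png",np.vstack([A,B]))
```

```text
delta tool [ 0.0018  0.0016 -0.0014] roll 1.02 tilt [-0.001  0.001 -1.   ] j6 0.186 t 12.55
```

View pics/r1.png

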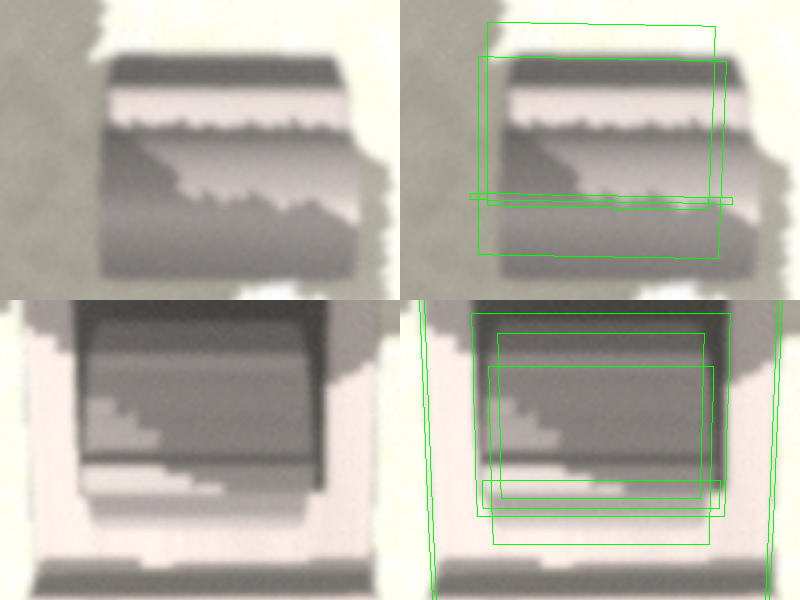

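Top row: the roller appears about 25-30 px lower and to the right of the overlay (zoom 4.5), i.e. roughly 5 mm off. Bottom row: the knife sits square on its seat to about 1.5 mm. I'll solve for the roller from its picked corners.

```bash
cat >> h.py <<'E'
from scipy.optimize import least_squares
def fit(p,pts,px,x0,fish=True):
    "pose (x,y,yawdeg) that puts model points on pixels px"
    f=lambda s:(proj(p,np.array(pts)@R.from_euler("z",s[2],degrees=True).as_matrix().T+[s[0],s[1],0],fish)-px).ravel()*[1]
    r=least_squares(f,x0,x_scale=[.01,.01,1]); print("fit",r.x.round(4),"res",r.fun.round(1)); return r.x
E
python3 - <<'E'
from h import *
p=bot.camera_params("wrist"); c=proj(p,[.403,-.25,.02])[0]
q=np.array([(112,52),(335,52),(107,88),(345,88)])
px=c+(q-[200,150])/4.5
# near edge is which side of the block: the one nearer the fingers/top of picture
best=[]
for s in (1,-1):
    P=[(s*.017,s*.02,0),(s*.017,-s*.02,0),(s*.017,s*.02,.025),(s*.017,-s*.02,.025)]
    r=fit(p,P,px,[.403,-.25,32])
go(.403,-.25,.006,np.radians(122)); print(p["extrinsics"][:2,:2].round(2))
E
```

```text
fit [ 0.4011 -0.2563 33.0587] res [-0.5 -0.1  0.4 -0.  -1.   0.1  1.   0.1]
fit [   0.4011   -0.2563 -146.9413] res [-0.5 -0.1  0.4 -0.  -1.   0.1  1.   0.1]
delta tool [0.0019 0.0017 0.1378] roll 0.99 tilt [-0.001  0.001 -1.   ] j6 0.186 t 12.6
[[ 0.54  0.79]
 [-0.84  0.51]]
```

```bash
python3 -c "
from h import *
go(.4011,-.2563,.006,np.radians(123))"
```

```text
delta tool [-0.0032  0.0059  0.1378] roll -0.01 tilt [-0.001  0.001 -1.   ] j6 0.186 t 12.6
```

Emit:
move_arm --pt "-0.0032 0.0059 0" --pt "0 0 0.04" --pt "0 0 0.04" --pt "0 0 0.03" --pt "0 0 0.02" --pt "0 0 0.0075" --pt "0 0 0" --pt "0 0 0" --roll '[0,0,0,0,0,0,0,0]'

```text
time_s: 13.6
ee_pos: [0.4017, -0.257, 0.0076]
orientation: [3.012, 0.888, 0.001]
contact_force: [0.2, 0.1, 0.4]
width: 0.701
gripper_force: 0.0
```

Emit:
move_arm --pt "0 0 0" --pt "0 0 0" --pt "0 0 0" --pt "0 0 0" --pt "0 0 0" --roll '[0,0,0,0,0]' --grip 0.02

```text
time_s: 14.22
ee_pos: [0.4015, -0.2568, 0.0076]
orientation: [3.012, 0.888, 0.001]
contact_force: [0.0, 0.3, 5.8]
width: 0.459
gripper_force: 60.9
```

```bash
python3 -c "
from h import *
print(pose()[0]['ee_pos'])
go(.5103,.0113,.095,np.radians(88.5))"
```

```text
[ 0.40154363 -0.25677669  0.00758847]
delta tool [ 0.2368 -0.1662 -0.0876] roll 34.34 tilt [ 0.001 -0.001 -1.   ] j6 0.18 t 14.22
```

Emit:
move_arm --pt "0 0 -0.03" --pt "0 0 -0.0576" --pt "0.0474 -0.0332 0" --pt "0.0474 -0.0332 0" --pt "0.0474 -0.0332 0" --pt "0.0474 -0.0332 0" --pt "0.0474 -0.0332 0" --pt "0 0 0" --roll '[0,0,0,0,0,0,0,8.6]'

```text
time_s: 15.22
ee_pos: [0.5109, 0.0149, 0.0943]
orientation: [-3.07, -0.662, -0.0]
contact_force: [-0.8, -0.5, -3.5]
width: 0.462
gripper_force: 61.8
```

Emit:
move_arm --pt "0 0 0" --pt "0 0 0" --pt "0 0 0" --pt "0 0 0" --pt "0 0 0" --roll '[8.6,8.6,8.5,0,0]'

```text
time_s: 15.85
ee_pos: [0.5104, 0.0114, 0.0944]
orientation: [-3.141, 0.036, 0.0]
contact_force: [-0.2, 0.9, -2.7]
width: 0.458
gripper_force: 61.8
```

Run:
```python
from h import *
go(.5103,.0113,.0166,np.radians(88.5)); o,_=pose(); e=o["ee_pos"]; print(e,o["width"])
p=bot.camera_params("wrist"); im=bot.get_image("wrist"); t=cv2.imread("pics/top3.png"); q=bot.camera_params("top")
A=overlay(im,p,(320,300),1.6,[(PL,.5703,.0097,0,-1.5),(RO,e[0],e[1],e[2]-.0076,-1.5),(KN,.6303,.0081,.008,-1.5)],size=(400,300))
B=overlay(t,q,proj(q,[.62,.008,.02],False)[0],6,[(PL,.5703,.0097,0,-1.5),(KN,.6303,.0081,.008,-1.5)],False,(400,300))
cv2.imwrite("pics/r2.png",np.vstack([A,B]))
```

```text
delta tool [-0.      0.0001  0.0778] roll 0.19 tilt [-0.  0. -1.] j6 1.384 t 15.85
[0.51037111 0.01142918 0.0943954 ] 0.45823875233896194
```

View pics/r2.png

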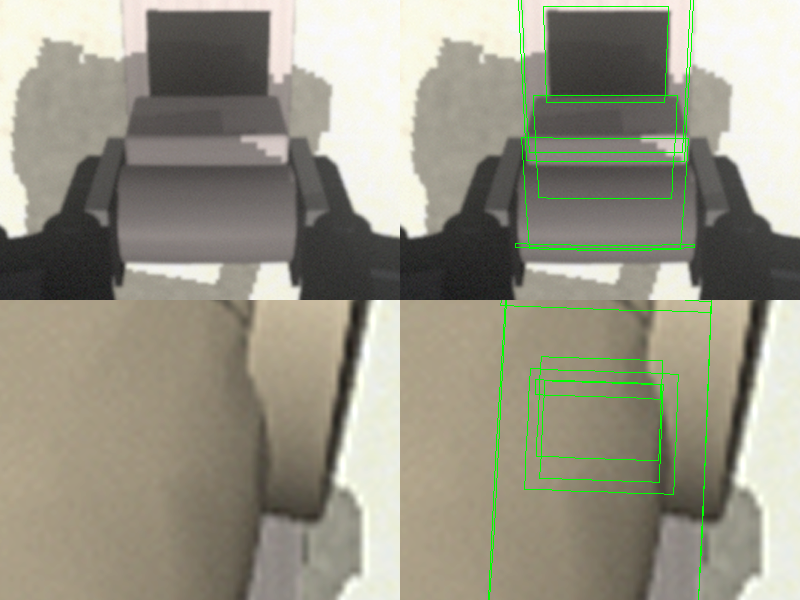

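The roller in hand matches the prediction. The seat at (147-270, 10-95) is about 1 mm nearer the robot than the model, so I shift slightly and lower.

Emit:
move_arm --pt "-0.0012 0.0006 0.03" --pt "0 0 0.03" --pt "0 0 0.012" --pt "0 0 0.004" --pt "0 0 0.002" --pt "0 0 0.0006" --pt "0 0 0" --pt "0 0 0" --roll '[0,0,0,0,0,0,0,0]'

```text
time_s: 16.9
ee_pos: [0.5094, 0.0108, 0.0161]
orientation: [3.141, -0.04, 0.001]
contact_force: [0.9, -0.1, -3.0]
width: 0.464
gripper_force: 61.7
```

Emit:
move_arm --pt "0 0 0.0006" --pt "0 0 0" --pt "0 0 0" --roll '[0,0,0]'

```text
time_s: 17.27
ee_pos: [0.5094, 0.0108, 0.0156]
orientation: [3.141, -0.04, 0.001]
contact_force: [-2.0, -0.3, 5.7]
width: 0.457
gripper_force: 62.5
```

Emit:
move_arm --pt "0 0 0" --pt "0 0 0" --pt "0 0 0" --pt "0 0 -0.02" --pt "0 0 -0.05" --pt "0 0 -0.06" --pt "0 0 0" --pt "0 0 0" --roll '[0,0,0,0,0,0,0,0]' --grip 0.056

```text
time_s: 18.27
ee_pos: [0.5088, 0.0109, 0.1446]
orientation: [-3.141, 0.04, 0.002]
contact_force: [-0.3, -0.1, -0.8]
width: 0.655
gripper_force: 0.0
```

Run:
```python
from h import *
go(.47,-.3843,.13,np.radians(68.3))
p=bot.camera_params("wrist"); im=bot.get_image("wrist"); np.savez("w5.npz",im=im,E=p["extrinsics"])
```

```text
delta tool [-0.0286  0.3961  0.0145] roll 20.23 tilt [-0.001  0.    -1.   ] j6 1.385 t 18.27
```

Emit:
move_arm --pt "-0.0041 0.0566 0" --pt "-0.0041 0.0566 0" --pt "-0.0041 0.0566 0" --pt "-0.0041 0.0566 0" --pt "-0.0041 0.0566 0" --pt "-0.0041 0.0566 0" --pt "-0.004 0.0565 0" --pt "0 0 0" --roll '[0,0,0,0,0,0,0,10.1]'

```text
time_s: 19.32
ee_pos: [0.4691, -0.3877, 0.1426]
orientation: [-3.123, 0.329, 0.004]
contact_force: [-0.3, 1.4, -0.2]
width: 0.655
gripper_force: 0.0
```

Emit:
move_arm --pt "0 0 0" --pt "0 0 0" --pt "0 0 0" --roll '[10.1,0,0]'

```text
time_s: 19.7
ee_pos: [0.4704, -0.3841, 0.1443]
orientation: [-3.086, 0.585, 0.002]
contact_force: [-0.1, 1.0, -0.2]
width: 0.657
gripper_force: 0.0
```

Run:
```python
from h import *
go(.47,-.3843,.13,np.radians(68.3))
p=bot.camera_params("wrist"); im=bot.get_image("wrist"); cv2.imwrite("pics/raw6.png",im)
A=overlay(im,p,(320,260),0.8,[(BAR,.47,-.3843,0,-21.7)],size=(400,300))
w=np.load("w5.npz"); q=dict(p,extrinsics=w["E"])
P=(.5692,.0092); c,s=np.cos(np.radians(-1.5)),np.sin(np.radians(-1.5))
B=overlay(w["im"],q,proj(q,[.57,.008,.03])[0],1.6,[(PL,*P,0,-1.5),(KN,P[0]+.06*c,P[1]+.06*s,.008,-1.5),(RO,P[0]-.06*c,P[1]-.06*s,.008,-1.5)],size=(400,300))
cv2.imwrite("pics/b1.png",np.vstack([A,B]))
```

```text
delta tool [-0.0003  0.0003  0.0143] roll 0.23 tilt [-0.001  0.001 -1.   ] j6 1.066 t 19.7
```

View pics/b1.png

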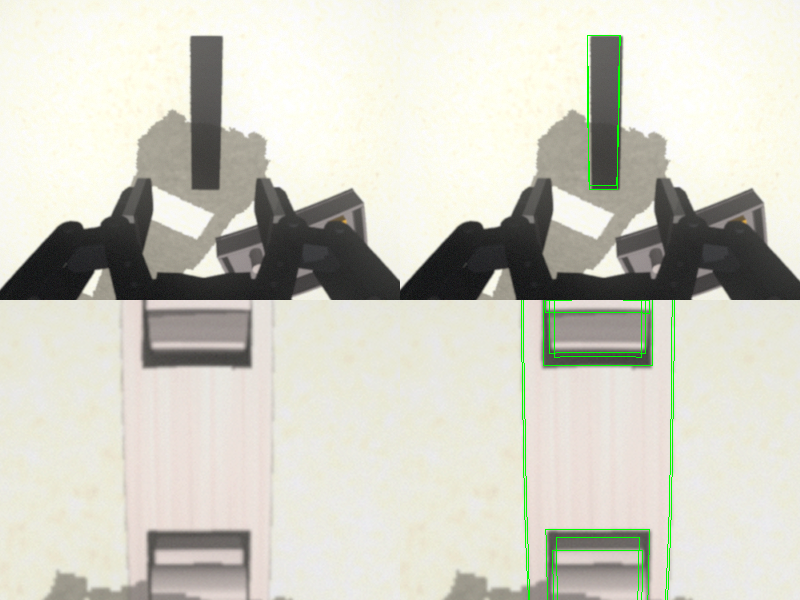

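Top: the bar (191-222, 36-189 in the crop) matches the model to 1-2 mm. Bottom: the roller is centred on its seat, and the knife may sit 2-3 mm towards the stop. I'll measure both numerically.

Run:
```python
from h import *
p=bot.camera_params("wrist"); im=cv2.imread("pics/raw6.png"); S=2500
r=cv2.cvtColor(rectify(im,p,(.47,-.3843),np.radians(-21.7),.01,600,300,S),cv2.COLOR_BGR2GRAY)
m=(r<70).astype(np.uint8); m[:, :0]=0
for t in (50,60,75):
    m=(r<t).astype(np.uint8); cs=[c for c in cv2.findContours(m,0,2)[0] if cv2.pointPolygonTest(c,(300,150),False)>=0]
    if cs: print(t,cv2.minAreaRect(cs[0]))
w=np.load("w5.npz"); q=dict(p,extrinsics=w["E"])
g=cv2.cvtColor(rectify(w["im"],q,(.5692,.0092),np.radians(-1.5),.008,440,160,2000),cv2.COLOR_BGR2GRAY)
pr=g[70:90].mean(0)
print("x mm from +30",pr[220+60:220+180:2].astype(int))
print("x mm from -90",pr[220-180:220-60:2].astype(int))
print("y profile at x=41", g[:,220+80:220+84].mean(1)[16:144:2].astype(int))
print("y profile knife base x=45.5", g[:,220+92:220+95].mean(1)[16:144:2].astype(int))
```

```text
60 ((238.0, 157.0), (70.0, 270.0), 90.0)
75 ((298.5, 157.0), (74.0, 395.0), 90.0)
x mm from +30 [151 151 151 151 151 151 151 149 124  77  51  47  46  46  50  58  76 107
 132 134 116 102  99 100 101 101 100  99  98  97  97  98  95  84  74  86
 122 143 148 148 146 138 119 106 102 102 102 102 102 102 108 123 132 127
 136 146 149 149 149 148]
x mm from -90 [ 93  93  93  92  86  77  73  74  76  77  79  81  83  86  91 101 114 131
 139 137 131 125 121 117 114 111 109 105 101  97  92  85  79  83 107 132
 141 141 140 137 125 101  76  69  68  68  67  63  58  69 101 134 146 149
 149 149 149 149 149 149]
y profile at x=41 [150 151 151 150 149 145 126  86  59  54  53  52  51  50  51  50  50  51
  50  50  49  48  49  50  49  50  49  49  49  48  48  49  48  47  48  48
  49  48  48  48  48  48  48  48  47  47  48  49  48  47  48  47  48  48
  47  49  69 118 147 151 151 150 151 151]
y profile knife base x=45.5 [150 150 150 149 147 141 117  77  56  52  56  71  84  89  90  91  91  92
  91  92  92  91  92  91  92  91  90  92  92  92  91  91  91  91  91  91
  92  92  91  92  92  92  92  92  92  93  93  94  93  93  93  92  90  80
  60  51  78 125 149 152 151 149 151 151]
```

Run:
```python
from h import *
p=bot.camera_params("wrist")
w=np.load("w3.npz"); q=dict(p,extrinsics=w["E"])
g=cv2.cvtColor(rectify(w["im"],q,(.5692,.0092),np.radians(-1.5),.008,440,160,2000),cv2.COLOR_BGR2GRAY)
for a,b in ((50,60),(75,85),(100,110)):print("x mm from +25",g[a:b].mean(0)[220+50:220+150:2].astype(int))
# bar edges
im=cv2.imread("pics/raw6.png"); r=cv2.cvtColor(rectify(im,p,(.47,-.3843),np.radians(-21.7),.01,600,300,2500),cv2.COLOR_BGR2GRAY)
for x in (-.07,-.05,-.02,.02,.06):
    c=r[:,int(300+x*2500)-5:int(300+x*2500)+5].mean(1); k=np.where(c<.5*(c.min()+np.median(np.r_[c[60:90],c[220:250]])))[0]; k=k[(k>80)&(k<230)]
    print(x,"edges y mm",-(k.min()-150)/2.5,-(k.max()-150)/2.5)
for y in (-.008,0,.008):
    c=r[int(150-2500*y-7)-4:int(150-2500*y-7)+4].mean(0); d=np.diff(cv2.GaussianBlur(c.reshape(1,-1),(9,1),0)[0]); print("ends mm",(d[:150].argmin()-300)/2.5,(d[450:].argmax()+150)/2.5)
```

```text
x mm from +25 [102 102 102 102 102 102 102 102 102  98  85  62  47  46  45  46  49  57
  64  65  65  65  68  76  86  90  89  86  84  84  85  86  86  86  86  85
  84  85  84  85  85  86  86  82  74  71  78  89  93  94]
x mm from +25 [102 103 102 102 101 102 102 102 102  99  85  62  48  45  45  46  49  58
  64  65  65  65  69  77  87  91  90  86  85  85  86  86  86  86  86  85
  85  85  85  85  85  86  85  82  75  72  80  90  99 108]
x mm from +25 [104 104 104 104 104 104 104 104 104 103  95  72  52  48  47  48  51  59
  65  67  67  67  70  78  89  92  91  88  86  85  86  86  87  88  88  91
  96  99 103 109 113 114 108  94  79  80 107 138 150 152]
-0.07 edges y mm 12.0 -17.2
-0.05 edges y mm 12.0 -17.2
-0.02 edges y mm 11.6 -17.2
0.02 edges y mm 12.0 -17.2
0.06 edges y mm 12.0 -17.6
ends mm -80.0 79.2
ends mm -80.0 79.2
ends mm -80.0 79.2
```

Bar: yaw -21.7° is right, and its centre is 2.6 mm to -y of the model. The knife sits about 2.3 mm too near the stop. It's cheap to mend now, before the bar goes on.

```bash
python3 -c "
from h import *
go(.6302,.0079,.14,np.radians(88.5))"
```

```text
delta tool [ 0.0049 -0.4233  0.0048] roll -20.01 tilt [-0.001  0.001 -1.   ] j6 1.067 t 19.75
```

Emit:
move_arm --pt "0.0007 -0.0605 0" --pt "0.0007 -0.0605 0" --pt "0.0007 -0.0605 0" --pt "0.0007 -0.0605 0" --pt "0.0007 -0.0605 0" --pt "0.0007 -0.0605 0" --pt "0.0007 -0.0603 0" --pt "0 0 0" --roll '[0,0,0,0,0,0,0,-10]'

```text
time_s: 20.75
ee_pos: [0.632, 0.0114, 0.1448]
orientation: [-3.126, 0.303, 0.0]
contact_force: [-0.1, 0.5, -0.3]
width: 0.654
gripper_force: 0.0
```

Emit:
move_arm --pt "0 0 0" --pt "0 0 0" --pt "0 0 0" --roll '[-10,0,0]'

```text
time_s: 21.12
ee_pos: [0.6313, 0.007, 0.1452]
orientation: [-3.141, 0.05, 0.0]
contact_force: [-0.9, -1.0, 0.6]
width: 0.653
gripper_force: 0.0
```

```bash
python3 -c "
from h import *
go(.6302,.0079,.0165,np.radians(88.5))
p=bot.camera_params('wrist'); im=bot.get_image('wrist')
g=cv2.cvtColor(rectify(im,p,(.5692,.0092),np.radians(-1.5),.008,440,160,2000),cv2.COLOR_BGR2GRAY)
for a,b in ((50,60),(75,85),(100,110)):print('x mm from +25',g[a:b].mean(0)[220+50:220+150:2].astype(int))
"
```

```text
delta tool [-0.0011 -0.0008  0.1287] roll -0.33 tilt [-0.  0. -1.] j6 1.427 t 21.12
x mm from +25 [ 96  97  97  97  97  97  97  97  97  95  90  86  81  77  76  75  78  82
  88  91  92  92  89  80  69  63  67  75  88 102 107 107 108 108 108 108
 107 108 108 108 108 109 113 125 137 138 120  94  75  69]
x mm from +25 [ 96  96  96  96  96  96  97  97  97  94  90  85  81  77  76  76  77  82
  87  91  91  91  89  81  71  70  86 102 106 107 107 107 107 107 107 108
 107 108 108 108 108 108 111 122 135 136 122  95  74  70]
x mm from +25 [ 97  97  97  97  98  97  98  98  98  96  91  87  81  77  76  77  83 102
 124 136 138 139 135 118  90  77  89 103 107 107 108 107 107 108 108 107
 108 108 108 108 109 109 112 122 135 136 123  96  74  69]
```

Emit:
move_arm --pt "-0.0011 -0.0008 0.03" --pt "0 0 0.04" --pt "0 0 0.03" --pt "0 0 0.02" --pt "0 0 0.0085" --pt "0 0 0" --pt "0 0 0" --roll '[0,0,0,0,0,0,0]'

```text
time_s: 22.05
ee_pos: [0.6309, 0.0079, 0.0177]
orientation: [3.141, -0.047, 0.003]
contact_force: [0.4, -0.5, 0.0]
width: 0.651
gripper_force: 0.0
```

Emit:
move_arm --pt "0 0 0" --pt "0 0 0" --pt "0 0 0" --pt "0 0 0" --pt "0 0 -0.003" --pt "0 0 0" --roll '[0,0,0,0,0,0]' --grip 0.02

```text
time_s: 22.8
ee_pos: [0.6301, 0.008, 0.0196]
orientation: [-3.141, 0.046, 0.001]
contact_force: [-0.1, 0.1, -2.9]
width: 0.459
gripper_force: 61.0
```

Emit:
move_arm --pt "-0.0023 0 0" --pt "0 0 0" --pt "0 0 0.002" --pt "0 0 0.001" --pt "0 0 0" --roll '[0,0,0,0,0]'

```text
time_s: 23.42
ee_pos: [0.6281, 0.008, 0.0178]
orientation: [3.141, -0.046, 0.001]
contact_force: [-4.4, 0.2, 6.3]
width: 0.46
gripper_force: 62.1
```

Emit:
move_arm --pt "0 0 0" --pt "0 0 0" --pt "0 0 0" --pt "0 0 -0.02" --pt "0 0 -0.05" --pt "0 0 -0.055" --pt "0 0 0" --pt "0 0 0" --roll '[0,0,0,0,0,0,0,0]' --grip 0.056

```text
time_s: 24.42
ee_pos: [0.6276, 0.0081, 0.1409]
orientation: [-3.141, 0.046, 0.002]
contact_force: [0.0, 0.6, -1.5]
width: 0.658
gripper_force: 0.0
```

```bash
python3 -c "
from h import *
go(.4687,-.3866,.06,np.radians(68.3))
p=bot.camera_params('wrist'); im=bot.get_image('wrist'); np.savez('w7.npz',im=im,E=p['extrinsics'])"
```

```text
delta tool [-0.1472  0.3992  0.081 ] roll 20.02 tilt [-0.001  0.    -1.   ] j6 1.425 t 24.43
```

Emit:
move_arm --pt "-0.021 0.057 0" --pt "-0.021 0.057 0" --pt "-0.021 0.057 0" --pt "-0.021 0.057 0" --pt "-0.021 0.057 0" --pt "-0.021 0.057 0" --pt "-0.0212 0.0572 0" --pt "0 0 0" --roll '[0,0,0,0,0,0,0,10]'

```text
time_s: 25.48
ee_pos: [0.4669, -0.3901, 0.1396]
orientation: [-3.122, 0.332, 0.004]
contact_force: [0.1, 1.1, 0.5]
width: 0.658
gripper_force: 0.0
```

Emit:
move_arm --pt "0 0 0" --pt "0 0 0.04" --pt "0 0 0.04" --pt "0 0 0" --pt "0 0 0" --roll '[10,0,0,0,0]' --grip 0.045

```text
time_s: 26.1
ee_pos: [0.4695, -0.3871, 0.0625]
orientation: [3.085, -0.591, 0.001]
contact_force: [-0.5, -0.0, 0.3]
width: 0.524
gripper_force: 0.0
```

```bash
python3 -c "
from h import *
go(.4687,-.3866,.003,np.radians(68.3))"
```

```text
delta tool [-0.001  -0.0002  0.0595] roll 0.02 tilt [ 0.    -0.001 -1.   ] j6 1.065 t 26.1
```

Emit:
move_arm --pt "-0.001 0 0.03" --pt "0 0 0.02" --pt "0 0 0.0075" --pt "0 0 0.002" --pt "0 0 0" --pt "0 0 0" --roll '[0,0,0,0,0,0]'

```text
time_s: 26.85
ee_pos: [0.4686, -0.3866, 0.003]
orientation: [3.085, -0.591, 0.002]
contact_force: [-0.3, 0.2, -0.4]
width: 0.526
gripper_force: 0.0
```

Emit:
move_arm --pt "0 0 0.0015" --pt "0 0 0.001" --pt "0 0 0" --pt "0 0 0" --roll '[0,0,0,0]'

```text
time_s: 27.35
ee_pos: [0.4683, -0.3863, -0.0003]
orientation: [3.086, -0.591, -0.0]
contact_force: [-0.5, 0.2, 0.5]
width: 0.527
gripper_force: 0.0
```

No table contact at z≈0. Closing on the bar.

Emit:
move_arm --pt "0 0 0" --pt "0 0 0" --pt "0 0 0" --pt "0 0 0" --pt "0 0 0" --roll '[0,0,0,0,0]' --grip 0.015

```text
time_s: 27.98
ee_pos: [0.4684, -0.3864, 0.0001]
orientation: [3.085, -0.591, 0.001]
contact_force: [-1.1, 0.8, 5.8]
width: 0.329
gripper_force: 59.9
```

Emit:
move_arm --pt "0 0 -0.01" --pt "0 0 -0.03" --pt "0 0 -0.05" --pt "0 0 -0.05" --pt "0 0 0" --pt "0 0 0" --roll '[0,0,0,0,0,0]'

```text
time_s: 28.72
ee_pos: [0.4679, -0.3858, 0.139]
orientation: [-3.085, 0.591, 0.002]
contact_force: [-0.4, -0.7, -1.2]
width: 0.332
gripper_force: 59.3
```

Run:
```python
from h import *
P=(.5692,.0092)
go(*P,.14,np.radians(88.5))
p=bot.camera_params("wrist"); im=bot.get_image("wrist"); o,_=pose(); e=o["ee_pos"]
w=np.load("w7.npz"); q=dict(p,extrinsics=w["E"]); c,s=np.cos(np.radians(-1.5)),np.sin(np.radians(-1.5))
A=overlay(im,p,(320,240),0.8,[(BAR,e[0],e[1],e[2],-21.7)],size=(400,300))
B=overlay(w["im"],q,proj(q,[.57,.008,.03])[0],1.3,[(PL,*P,0,-1.5),(KN,P[0]+.06*c,P[1]+.06*s,.008,-1.5),(RO,P[0]-.06*c,P[1]-.06*s,.008,-1.5)],size=(400,300))
cv2.imwrite("pics/b2.png",np.vstack([A,B]))
```

```text
delta tool [-0.0518 -0.4045 -0.0006] roll -20.18 tilt [-0.001  0.001 -1.   ] j6 1.065 t 28.73
```

View pics/b2.png

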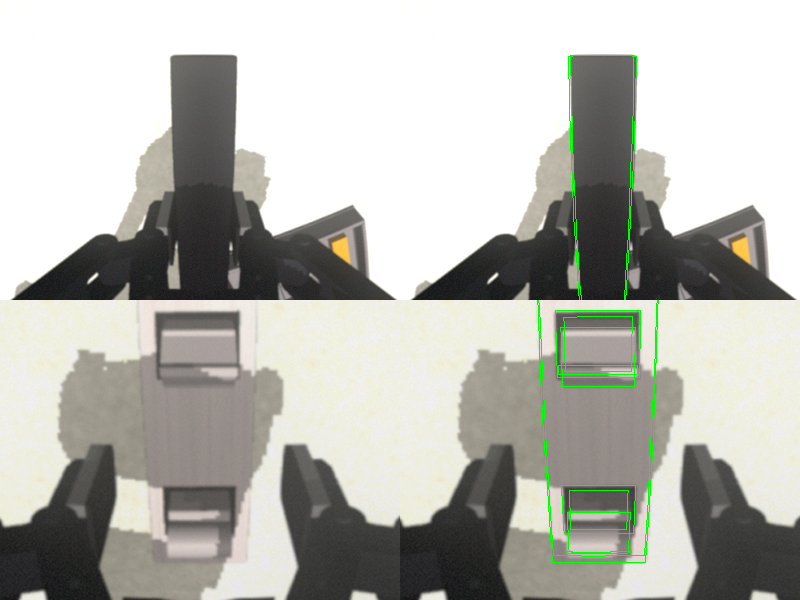

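Top: the bar is held level and centred in the grip. Bottom: both supports now sit square within their seats, knife at (198,350) and roller at (198,535). Carrying the bar over the plate.

Emit:
move_arm --pt "-0.0074 -0.0578 0" --pt "-0.0074 -0.0578 0" --pt "-0.0074 -0.0578 0" --pt "-0.0074 -0.0578 0" --pt "-0.0074 -0.0578 0" --pt "-0.0074 -0.0578 0" --pt "-0.0074 -0.0577 0" --pt "0 0 0" --roll '[0,0,0,0,0,0,0,-10.1]'

```text
time_s: 29.78
ee_pos: [0.5692, 0.0126, 0.138]
orientation: [-3.126, 0.304, 0.005]
contact_force: [0.2, -1.0, -0.8]
width: 0.331
gripper_force: 59.5
```

Emit:
move_arm --pt "0 0 0" --pt "0 0 0.03" --pt "0 0 0.02" --pt "0 0 0" --pt "0 0 0" --pt "0 0 0" --roll '[-10.1,0,0,0,0,0]'

```text
time_s: 30.52
ee_pos: [0.5699, 0.0087, 0.0904]
orientation: [3.141, -0.04, 0.002]
contact_force: [0.2, -0.5, -1.2]
width: 0.331
gripper_force: 59.5
```

```bash
python3 -c "
from h import *
print(pose()[0]['ee_pos']); go(.5692,.0092,.0535,np.radians(88.5))"
```

```text
[0.56985454 0.00867359 0.09040133]
delta tool [-0.0007 -0.0005  0.0369] roll 0.03 tilt [ 0.001 -0.    -1.   ] j6 1.404 t 30.52
```

Emit:
move_arm --pt "-0.0007 -0.0005 0.015" --pt "0 0 0.012" --pt "0 0 0.005" --pt "0 0 0.002" --pt "0 0 0.001" --pt "0 0 0" --pt "0 0 0" --roll '[0,0,0,0,0,0,0]'

```text
time_s: 31.4
ee_pos: [0.5689, 0.0092, 0.055]
orientation: [3.141, -0.04, 0.001]
contact_force: [0.8, 0.3, -0.3]
width: 0.336
gripper_force: 59.5
```

Emit:
move_arm --pt "0 0 0.0008" --pt "0 0 0" --pt "0 0 0" --roll '[0,0,0]'

```text
time_s: 31.78
ee_pos: [0.5689, 0.0092, 0.0539]
orientation: [3.141, -0.04, 0.0]
contact_force: [-0.4, -0.2, -1.2]
width: 0.327
gripper_force: 59.5
```

Emit:
move_arm --pt "0 0 0.0006" --pt "0 0 0" --pt "0 0 0" --roll '[0,0,0]'

```text
time_s: 32.15
ee_pos: [0.5689, 0.0092, 0.0533]
orientation: [3.141, -0.04, -0.0]
contact_force: [-0.6, -0.3, -0.7]
width: 0.327
gripper_force: 59.4
```

Emit:
move_arm --pt "0 0 0.0006" --pt "0 0 0" --pt "0 0 0" --roll '[0,0,0]'

```text
time_s: 32.52
ee_pos: [0.5689, 0.0092, 0.053]
orientation: [3.141, -0.04, 0.001]
contact_force: [-1.9, 0.6, 6.0]
width: 0.335
gripper_force: 60.0
```

Contact (6 N). Release, lift, and go to the brass weight.

Emit:
move_arm --pt "0 0 0" --pt "0 0 0" --pt "0 0 0" --pt "0 0 -0.02" --pt "0 0 -0.04" --pt "0 0 -0.05" --pt "0 0 0" --pt "0 0 0" --roll '[0,0,0,0,0,0,0,0]' --grip 0.048

```text
time_s: 33.52
ee_pos: [0.5685, 0.0093, 0.1621]
orientation: [-3.141, 0.04, 0.002]
contact_force: [-0.6, 0.9, -0.1]
width: 0.564
gripper_force: 0.0
```

```bash
python3 -c "
from h import *
go(.435,.2439,.16,np.radians(88.5))
p=bot.camera_params('wrist'); im=bot.get_image('wrist'); np.savez('w8.npz',im=im,E=p['extrinsics'])"
```

```text
delta tool [-0.1395 -0.2311  0.0022] roll 0.02 tilt [-0.001  0.    -1.   ] j6 1.405 t 33.52
```

Emit:
move_arm --pt "-0.0279 -0.0462 0" --pt "-0.0279 -0.0462 0" --pt "-0.0279 -0.0462 0" --pt "-0.0279 -0.0462 0" --pt "-0.0279 -0.0462 0" --pt "0 0 0" --pt "0 0 0" --roll '[0,0,0,0,0,0,0]' --grip 0.055

```text
time_s: 34.45
ee_pos: [0.4353, 0.2435, 0.1619]
orientation: [3.141, -0.04, -0.002]
contact_force: [0.2, -0.4, -0.4]
width: 0.645
gripper_force: 0.0
```

Run:
```python
from h import *
go(.435,.2439,.16,np.radians(88.5))
p=bot.camera_params("wrist"); im=bot.get_image("wrist"); cv2.imwrite("pics/raw9.png",im)
P=(.5692,.0092); c,s=np.cos(np.radians(-1.5)),np.sin(np.radians(-1.5))
A=overlay(im,p,proj(p,[.435,.244,.03])[0],2.5,[(WT,.435,.2439,0,0)],size=(400,300))
w=np.load("w8.npz"); q=dict(p,extrinsics=w["E"])
B=overlay(w["im"],q,proj(q,[.57,.008,.05])[0],1.2,[(PL,*P,0,-1.5),(BAR,*P,.053,-1.5)],size=(400,300))
cv2.imwrite("pics/w1.png",np.vstack([A,B]))
```

```text
delta tool [-0.0003 -0.0004  0.0019] roll 0.04 tilt [-0.001 -0.001 -1.   ] j6 1.869 t 34.45
```

View pics/w1.png

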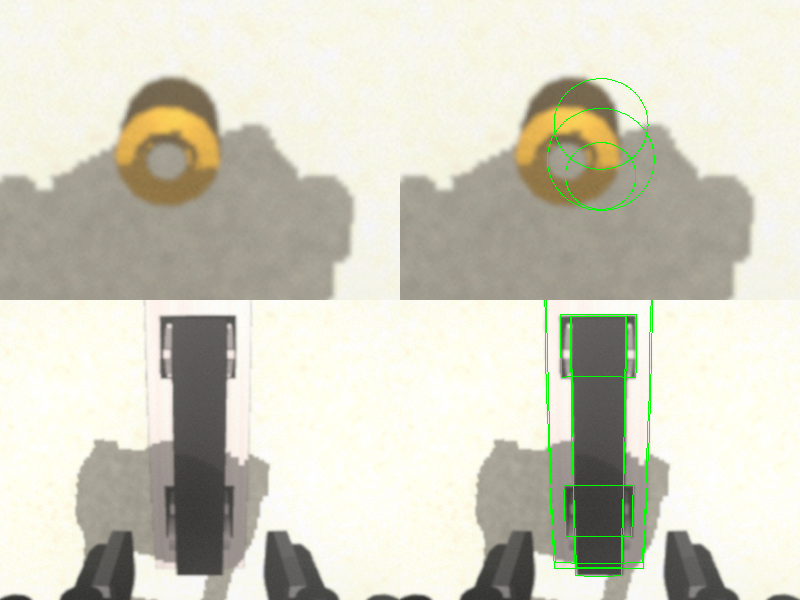

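Top: the brass weight (body-top circle centred at (168,156) in the crop) is about 9 mm left of the estimate. Bottom: the bar lies flat along the plate, centred on both supports. Correcting the weight position.

Run:
```python
from h import *
p=bot.camera_params("wrist"); c=proj(p,[.435,.244,.03])[0]
px=c+(np.array([(168,157)])-[200,150])/2.5; x,y,_=world(p,*px[0],.04,True); print(x,y)
px=c+(np.array([(166,158)])-[200,150])/2.5; print("knob",world(p,*px[0],.05,True))
b=c+(np.array([(170,122)])-[200,150])/2.5; print("base",world(p,*b[0],.0,True))
go(x,y,.009,np.radians(88.5))
```

```text
0.436149877974048 0.2534895094300011
knob [0.43901197 0.25359086 0.05      ]
base [0.43600696 0.25427525 0.        ]
delta tool [ 0.0004 -0.0105  0.153 ] roll -0.02 tilt [-0.001 -0.001 -1.   ] j6 1.869 t 34.5
```

Emit:
move_arm --pt "0.0006 -0.0107 0" --pt "0 0 0.05" --pt "0 0 0.05" --pt "0 0 0.03" --pt "0 0 0.016" --pt "0 0 0.0068" --pt "0 0 0" --pt "0 0 0" --roll '[0,0,0,0,0,0,0,0]'

```text
time_s: 35.5
ee_pos: [0.4368, 0.2545, 0.0106]
orientation: [-3.141, 0.041, -0.002]
contact_force: [0.7, -0.1, -0.9]
width: 0.643
gripper_force: 0.0
```

Emit:
move_arm --pt "0 0 0" --pt "0 0 0" --pt "0 0 0" --pt "0 0 0" --pt "0 0 0" --roll '[0,0,0,0,0]' --grip 0.015

```text
time_s: 36.12
ee_pos: [0.4365, 0.2545, 0.0107]
orientation: [-3.141, 0.04, -0.002]
contact_force: [-0.4, -0.5, 6.1]
width: 0.357
gripper_force: 59.2
```

Emit:
move_arm --pt "0 0 -0.02" --pt "0 0 -0.05" --pt "0 0 -0.05" --pt "0 0 -0.03" --pt "0 0 0" --pt "0 0 0" --roll '[0,0,0,0,0,0]'

```text
time_s: 36.88
ee_pos: [0.4355, 0.2542, 0.1586]
orientation: [3.141, -0.04, -0.004]
contact_force: [0.8, -0.0, -2.5]
width: 0.358
gripper_force: 59.9
```

```bash
python3 -c "
from h import *
print(pose()[0]['ee_pos']); go(.5689,.0092,.15,np.radians(88.5))"
```

```text
[0.43548094 0.25418563 0.15857114]
delta tool [0.1397 0.2415 0.0084] roll 0.02 tilt [-0.002 -0.001 -1.   ] j6 1.89 t 36.88
```

Emit:
move_arm --pt "0.0279 0.0483 0" --pt "0.0279 0.0483 0" --pt "0.0279 0.0483 0" --pt "0.0279 0.0483 0" --pt "0.0281 0.0483 0" --pt "0 0 0.03" --pt "0 0 0" --pt "0 0 0" --roll '[0,0,0,0,0,0,0,0]'

```text
time_s: 37.88
ee_pos: [0.5695, 0.0099, 0.1299]
orientation: [-3.141, 0.039, 0.001]
contact_force: [1.1, 0.4, -1.8]
width: 0.357
gripper_force: 60.2
```

Run:
```python
from h import *
o,_=pose(); e=o["ee_pos"]; print(e); go(.5689,.0092,.0742,np.radians(88.5))
p=bot.camera_params("wrist"); im=bot.get_image("wrist")
cv2.imwrite("pics/w2.png",overlay(im,p,(320,300),1.5,[(BAR,.5692,.0092,.053,-1.5),(WT,e[0],e[1],e[2]-.0107,0)],size=(400,400)))
```

```text
[0.56950946 0.00993897 0.12992147]
delta tool [-0.0006  0.0008  0.0557] roll 0.07 tilt [-0.001  0.    -1.   ] j6 1.405 t 37.88
```

View pics/w2.png

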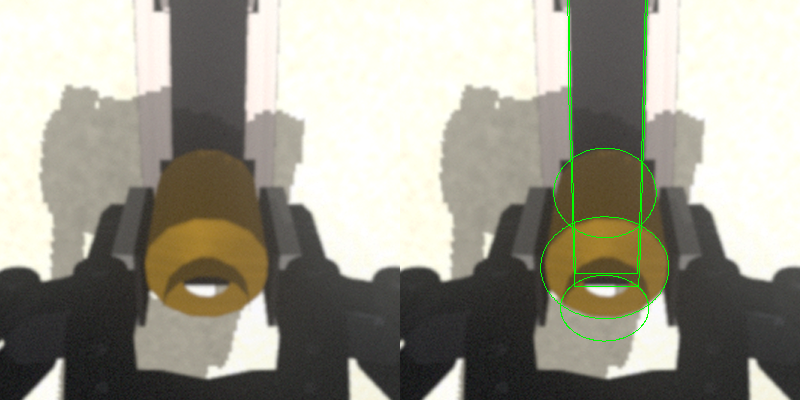

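The weight is held upright and lines up with the bar's middle. Lowering it gently.

Emit:
move_arm --pt "-0.0006 0.0008 0.025" --pt "0 0 0.018" --pt "0 0 0.007" --pt "0 0 0.003" --pt "0 0 0.0015" --pt "0 0 0" --pt "0 0 0" --roll '[0,0,0,0,0,0,0]'

```text
time_s: 38.8
ee_pos: [0.5692, 0.0086, 0.0758]
orientation: [3.141, -0.04, 0.001]
contact_force: [-0.1, 0.7, -2.6]
width: 0.351
gripper_force: 60.2
```

Emit:
move_arm --pt "0 0 0.0008" --pt "0 0 0" --pt "0 0 0" --roll '[0,0,0]'

```text
time_s: 39.17
ee_pos: [0.569, 0.0086, 0.0746]
orientation: [3.141, -0.04, -0.0]
contact_force: [0.2, 0.6, -1.1]
width: 0.352
gripper_force: 60.2
```

Emit:
move_arm --pt "0 0 0.0006" --pt "0 0 0" --pt "0 0 0" --roll '[0,0,0]'

```text
time_s: 39.55
ee_pos: [0.569, 0.0087, 0.074]
orientation: [-3.141, 0.04, 0.0]
contact_force: [-0.2, 1.3, -2.9]
width: 0.354
gripper_force: 60.2
```

Emit:
move_arm --pt "0 0 0.0005" --pt "0 0 0" --pt "0 0 0" --roll '[0,0,0]'

```text
time_s: 39.92
ee_pos: [0.5691, 0.0086, 0.0738]
orientation: [3.141, -0.04, 0.001]
contact_force: [-1.5, -0.2, 1.6]
width: 0.353
gripper_force: 60.5
```

Emit:
move_arm --pt "0 0 0" --pt "0 0 0" --pt "0 0 0" --pt "0 0 0" --pt "0 0 -0.02" --pt "0 0 -0.05" --pt "0 0 -0.05" --pt "0 0 0" --roll '[0,0,0,0,0,0,0,0]' --grip 0.055

```text
time_s: 40.92
ee_pos: [0.5705, 0.0084, 0.1974]
orientation: [3.14, -0.04, 0.012]
contact_force: [0.1, 0.2, -0.3]
width: 0.647
gripper_force: 0.0
```

Emit:
move_arm --pt "-0.04 -0.04 0" --pt "-0.04 -0.04 0" --pt "-0.04 -0.04 0" --pt "0 0 0" --pt "0 0 0" --roll '[0,0,0,0,0]'

```text
time_s: 41.55
ee_pos: [0.4524, 0.1315, 0.1931]
orientation: [3.141, -0.04, -0.0]
contact_force: [-0.1, -0.0, -0.3]
width: 0.644
gripper_force: 0.0
```

Run:
```python
from h import *
P=(.5692,.0092); c,s=np.cos(np.radians(-1.5)),np.sin(np.radians(-1.5))
I=[(PL,*P,0,-1.5),(KN,P[0]+.06*c,P[1]+.06*s,.008,-1.5),(RO,P[0]-.06*c,P[1]-.06*s,.008,-1.5),(BAR,*P,.053,-1.5),(WT,*P,.063,0)]
q=bot.camera_params("top"); B=overlay(bot.get_image("top"),q,proj(q,[.57,.008,.04],False)[0],2.6,I,False,(400,300))
q=bot.camera_params("scene"); A=overlay(bot.get_image("scene"),q,proj(q,[.57,.008,.04],False)[0],2.4,I,False,(400,300))
cv2.imwrite("pics/end.png",np.vstack([A,B])); print(bot.get_obs()["time_s"])
```

```text
41.65
```

View pics/end.png

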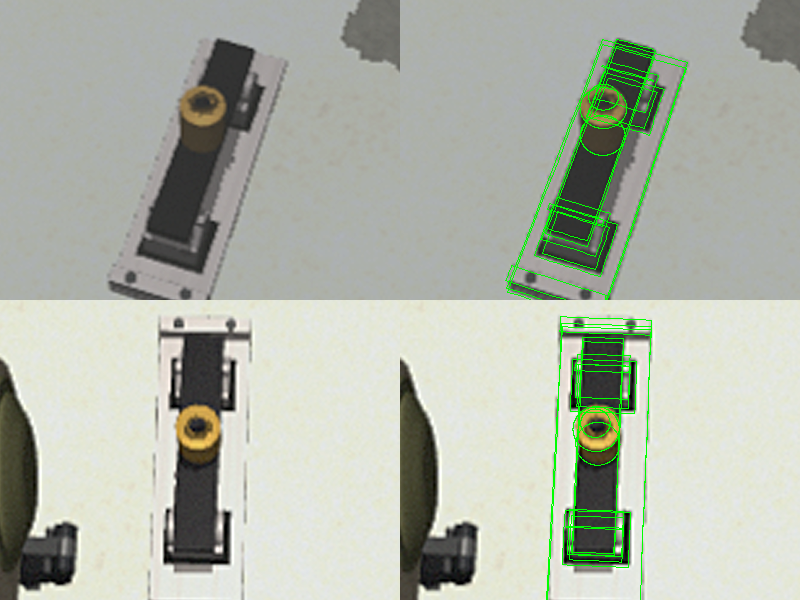

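Both views match the intended layout: the bar lies on both supports and the brass weight stands at its middle. Handing in.

```bash
python3 -c "
from cell import bot
print(bot.sign_off())"
```

```text
the job is handed in; nothing more can be done
None
```

The bending rig is set up and handed in at about 42 s of the 106 s: knife-edge on the stop seat, roller on the free seat, bar across both, and brass weight upright at its middle; the final scene and top views matched the plan, and I left the short bar and jar alone.

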